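# Prop the ripening box open

## Task

The lid of the white ripening box stands half open on its stiff hinge. Take the steel prop rod on the box's left wall by its black cross grip, swing it up and over out of its clip until the pin at its end lies fully home at the bottom of the slot in the lid's steel ear, and let go. Leave the lid standing about where it is.

Things in the scene. Friction and masses are not known exactly. Their poses are not given: they have to be found in the camera images.
- prop_grip (a point): Middle of the rod's black cross grip, 15 mm thick, 60 mm long (17 mm collar outside), level, sticking out of the box's left wall (middle 62 mm from it). Fixed to the rod, it turns between the fingers as the rod swings. Axes: x from the rod's tip to its pivot, y out of the wall = turning axis, which passes 90 mm from here along +x. In the clip the rod lies level, tip to the robot, 95 mm high.
- prop_pin (a point): Middle of the 8 mm pin at the tip of the 8 mm rod, pointing inward towards the box; it goes into the slot. 124 mm from the rod's turning axis, 56 mm nearer the box than prop_grip. Axes as for prop_grip.
- slot (a point): Where the pin's middle lies when fully home. The slot is a steel U on an ear at the lid's left edge, half-way along: 20 mm wide, 15 mm deep plus flared lips, mouth towards the pin's path: a pin swung up from the front and over past upright runs in along it. About 100 mm above the rod's pivot and 70 mm farther back. Axes are the lid's: y along its hinge, x from free edge to hinge.
- prop (a joint): Swing of the prop rod in rad: 0 lying in its clip, 1.57 upright, about 2.18 with the pin home in the slot. Turns easily (about 0.02 Nm of friction); it weighs about 0.12 kg and falls back to the clip or over to the lid if let go well away from upright.
- lid (a joint): Opening of the lid in rad: 0 shut, about 1.05 as it stands. Its stiff hinge (0.8 Nm of friction) holds it where it is; the 200 x 280 mm lid is hinged on the box's far rim, 104 mm above the table.

How it is judged:
By the outcome, as a careful person would: the job done as asked, in the order asked, and still so for the second after the job is handed in, with the robot touching nothing.
It also fails if it takes over 35 s, if anything falls off the work surface, if the arm or the gripper's body presses on something with over 40 N, if the wrist force passes 120 N, or if a joint passes its speed limit or range.

## Robot

A 7-joint arm with a two-finger parallel gripper is mounted at the origin on a cart in front of the work surface, level with it; the furniture and walls round the work are solid. World frame = base frame: x ahead of the robot, y to its left, z up, the work surface at z = 0. Lengths are in m, angles in rad, forces in N, time in s.
With the tool pointing down it reaches from about 0.425 to 0.925 m from the base axis. Payload 6.8 kg.
Tool frame: the origin (TCP) lies midway between the tips of the shut fingers; the grasp point (between the pads) lies 19 mm behind it; z points along the fingers, y is the line along which they close (so a half turn about z gives the same grasp; the last joint's range is limited). The gripper opens to 85 mm and grips with 20 to 120 N. Pads are 22 mm wide; open, the fingers measure 114 mm over their backs; the gripper's body (76 mm by 85 mm) begins 54 mm behind the grasp point. The pads swing forward as they close: fully open they stand 13 mm farther back than shut.
Start: joints at [-1.403, 0.477, 0.022, 1.555, -0.011, 1.109, -0.083], TCP at [0.184, 0.65, 0.231] pointing down, gripper open.
Joint ranges: [-2.96, 2.96], [-0.34, 2.1], [-1.41, 1.46], [0.24, 2.44], [-1.37, 4.51], [0.17, 1.92], [-2.96, 2.96]. Speed limits (rad/s): [2.39, 2.39, 3.14, 3.14, 3.14, 3.14, 3.14].

## Interface

Orientations are given as a unit quaternion [w, x, y, z].
In Python, from station import * gives the robot as it stands.
- The arm moves only by the shell command python3 -m creep 'ROWS' [FORCE]. ROWS is JSON, a list of rows, each a list of 7 numbers: the gripper command: -1 is shut, 1 is fully open, values between are in proportion, then the shift along the world's x, y, z in mm, then the turn, a rotation vector about the world's x, y, z in rad. A call has 1 to 5 rows; each row shifts and turns the commanded pose from where the row before left it; what a row does not reach is not made up. A row lasts 1/8 s, in which the tool goes at most 62.5 mm and 10.7 degrees, less where a joint would pass 70% of its speed; a pose out of reach is approached as far as the arm can. A call is refused whole if a number of a shift passes 62.5 or a number of a turn 0.188, either way. A call with a gripper value outside its range is refused whole. The fingers move at their own pace and stop on an object; FORCE is the grip in N (left out, the last holds). Time passes only in rows, so rows that do not move let the fingers close. It gives the time, the measured TCP pose, the force, the opening and the grip force at its end, in the units of the state.
- get_obs(): the state, without advancing time (a new reading comes with each control period).
- read_camera(name): name is "scene" or "side" or "wrist"; returns (picture, depth): 400x640x3 uint8, red, green, blue; 400x640 float32, m along the optical axis (not along the pixel's ray), 0 where there is no reading.
- camera_params(name): a dict with "intrinsics" (3x3 intrinsics, pixels), "cam_to_world" (4x4, takes a point from camera to world coordinates); the wrist camera has in their place "mount" (4x4, takes a point from camera to tool coordinates, whose origin is the TCP and whose axes are the flange's). Camera axes: x right, y up, looking along -z (the intrinsics and any distortion apply to the point x, -y, -z); pixel columns grow to the right and rows downward; lengths in m; the calibration is good to about 2 mm. A picture is of the moment at which its call begins: read the wrist's pose just before it. camera_params takes no time and is no camera call.
- hand_in(): hands the job in; it is judged then, once.
The state is a dict: "t": time; "q": joint angles; "joint_vel": joint speeds; "joint_torque": joint torques, N m; "eef_pos": TCP position; "tool_rot": TCP orientation; "contact_force": force on the tool from outside, world axes, zero at the start; "torque": the same for the moment, N m; "gripper_width": opening from 0.0 (shut) to 1.0 (fully open); "grasp_force": force on a finger pad.
Only numpy, scipy, OpenCV 4.12 (cv2) and the standard library are available. Lean on these libraries where they do the work, as an engineer would, in place of code of your own. Each camera call takes 0.05 s, during which the arm holds its last target. There are 200 camera calls.

## Working session

There is one attempt and no reset: what is moved stays moved. The work goes in short steps, Python scripts to look and compute and a shell command to move; the robot and the scene stay as the last step left them, time stands still between calls to the robot, and variables do not carry over. Pictures are saved under pics/ and viewed, at most 10 in all, crops included, and the job is handed in when it is done.

```bash
mkdir -p pics; cat > h.py <<'E'
from station import *
import numpy as np, cv2
def shot(n):
    p,d=read_camera(n); np.savez(f'{n}.npz',p=p,d=d); return p,d
def world(n,u,v,d,r=2):
    c=camera_params(n);K=np.array(c["intrinsics"]);T=np.array(c["cam_to_world"])
    w=d[v-r:v+r+1,u-r:u+r+1]; z=np.median(w[w>0]) if (w>0).any() else np.nan
    x=(u-K[0,2])/K[0,0]*z; y=(v-K[1,2])/K[1,1]*z
    return (T@[x,-y,-z,1])[:3]
E
python3 - <<'E'
from h import *
print(get_obs())
for n in("scene","side"):
    p,d=shot(n); cv2.imwrite(f'pics/{n}0.png',p[...,::-1]); print(camera_params(n))
E
```

```text
{'t': 0.0, 'q': array([-1.40312373,  0.47777797,  0.02233016,  1.55648359, -0.01148883,
        1.10929255, -0.08309988]), 'joint_vel': array([ 6.25952939e-04,  8.73132485e-04,  9.62939302e-05, -1.12840596e-04,
       -5.90065354e-05, -2.15343754e-04,  8.26611830e-05]), 'joint_torque': array([-6.23711712e-04, -5.96461451e+01,  1.60791703e+00, -2.81207693e+01,
        1.25252220e-02,  9.39740217e-03, -1.02915888e-05]), 'eef_pos': array([0.18364402, 0.64890791, 0.2303268 ]), 'tool_rot': array([-5.54633465e-05,  1.37432448e-01,  9.90510718e-01, -9.14997835e-04]), 'contact_force': array([ 0.14569173, -0.14048744,  0.68340272]), 'torque': array([-0.02046346,  0.02016831, -0.00828507]), 'grasp_force': 0.0, 'gripper_width': 1.0008496031360574}
{'intrinsics': array([[380.57576341,   0.        , 321.09229562],
       [  0.        , 380.57576341, 199.4438    ],
       [  0.        ,   0.        ,   1.        ]]), 'cam_to_world': array([[ 0.82722674,  0.22047211, -0.51680554,  0.15017917],
       [-0.56176169,  0.34244644, -0.75309643, -0.55794409],
       [ 0.01094146,  0.91330306,  0.40713364,  0.47950724],
       [ 0.        ,  0.        ,  0.        ,  1.        ]])}
{'intrinsics': array([[515.6505333 ,   0.        , 316.24433103],
       [  0.        , 515.6505333 , 193.95588781],
       [  0.        ,   0.        ,   1.        ]]), 'cam_to_world': array([[ 0.44736457,  0.64333329, -0.62127869,  0.07390956],
       [-0.89421268,  0.33399969, -0.29804008, -0.19550342],
       [ 0.01576778,  0.68888786,  0.72469641,  0.77081386],
       [ 0.        ,  0.        ,  0.        ,  1.        ]])}
```

View pics/scene0.png

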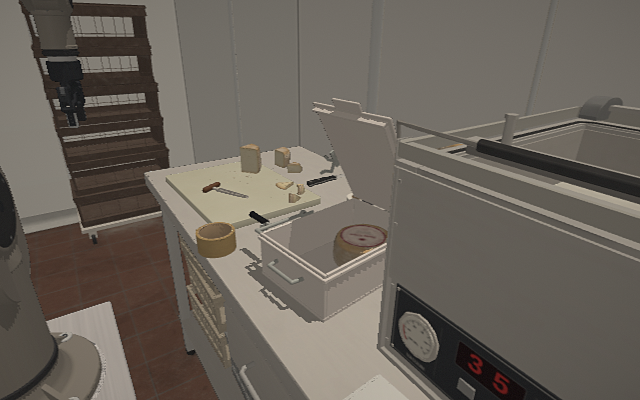

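View pics/side0.png

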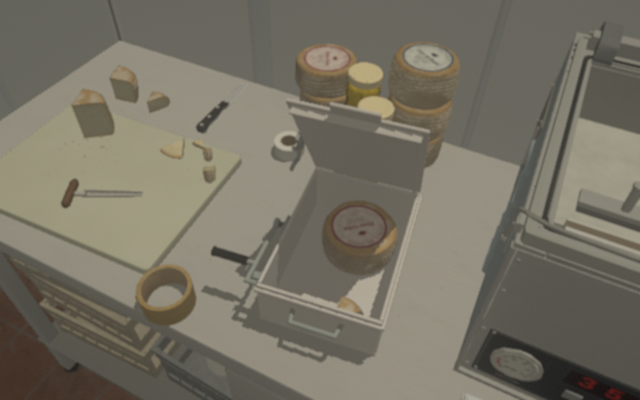

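The side view shows the black grip at about (230,256), the rod running along the wall from about (262,270) to (280,225), and the ear near (297,150). I'll enlarge it.

```bash
python3 - <<'E'
from h import *
z=np.load('side.npz');p,d=z['p'],z['d']
cv2.imwrite('pics/c1.png',cv2.resize(p[90:310,190:450],None,fx=3,fy=2.7,interpolation=cv2.INTER_CUBIC)[...,::-1])
for u,v in[(216,252),(222,254),(230,256),(240,259),(246,260),(270,294),(300,185),(420,215),(383,325),(263,272),(280,240),(293,105),(425,130),(306,180),(421,185)]: print(u,v,world('side',u,v,d,1).round(4))
E
```

```text
216 252 [0.4583 0.1659 0.1007]
222 254 [0.4596 0.1553 0.1003]
230 256 [0.4623 0.1418 0.1   ]
240 259 [0.4643 0.1241 0.1005]
246 260 [0.4669 0.1145 0.1007]
270 294 [0.4342 0.052  0.092 ]
300 185 [0.7414 0.1629 0.0009]
420 215 [ 0.7771 -0.0883  0.0013]
383 325 [ 0.4628 -0.1221  0.0938]
263 272 [0.4602 0.0793 0.0992]
280 240 [0.5268 0.0861 0.101 ]
293 105 [0.578  0.0848 0.3414]
425 130 [ 0.602  -0.0953  0.3486]
306 180 [0.7605 0.1586 0.0008]
421 185 [ 0.7209 -0.0862  0.1362]
```

View pics/c1.png

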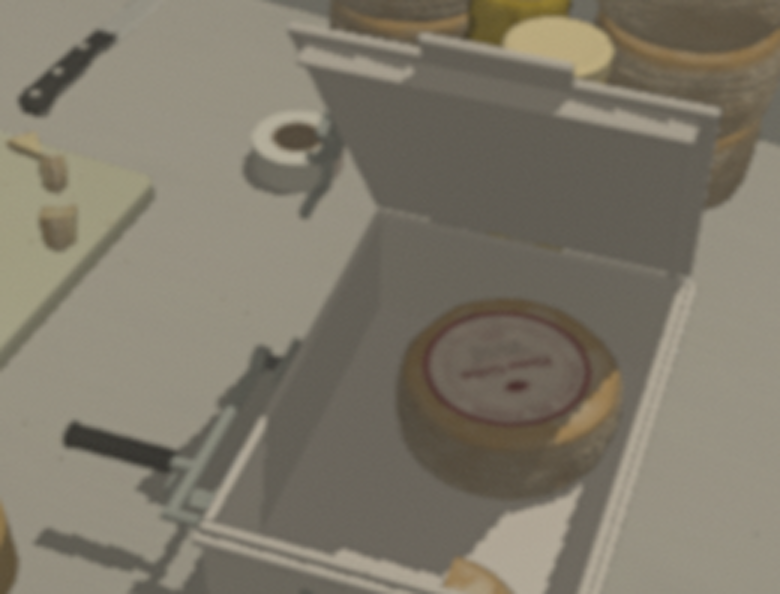

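The crop confirms this: black grip level with its top at z≈0.10, box yaw about 8°, ear sticking out left of the lid at crop (325,150). I'll move above the grip, turning so the fingers close along the box's x, with a slight outward lean.

```bash
python3 -m creep '[[1,28,-50,0,0,0,-0.165],[1,28,-50,0,0,0,-0.165],[1,28,-50,0,0,0,-0.165],[1,28,-50,0,0,0,-0.165],[1,28,-50,0,0,0,-0.165]]' 30; python3 -m creep '[[1,28,-50,0,0,0,-0.165],[1,28,-50,0,0,0,-0.165],[0.4,28,-50,-10,-0.087,-0.012,0],[0.4,28,-50,-10,-0.087,-0.012,0],[0.4,28,-50,-10,-0.087,-0.012,0]]'; python3 -m creep '[[0.4,0,0,0,0,0,0],[0.4,0,0,0,0,0,0]]'
python3 - <<'E'
from h import *
from scipy.spatial.transform import Rotation as R
o=get_obs();print(o['eef_pos'],o['q'])
q=o['tool_rot'];M=R.from_quat([*q[1:],q[0]]).as_matrix();print(M.round(3))
p,d=shot('wrist');np.savez('wp.npz',e=o['eef_pos'],M=M)
cv2.imwrite('pics/w1.png',p[...,::-1]);c=camera_params('wrist');print(c)
E
```

```text
t: 0.72
eef_pos: [0.3244, 0.3975, 0.2311]
tool_rot: [-0.0, 0.525, 0.851, -0.0]
contact_force: [1.3, 0.3, 0.4]
gripper_width: 1.001
grasp_force: 0.0
t: 1.35
eef_pos: [0.4645, 0.1479, 0.2012]
tool_rot: [0.1, 0.65, 0.748, -0.087]
contact_force: [-0.0, 0.8, -0.5]
gripper_width: 0.699
grasp_force: 0.0
t: 1.6
eef_pos: [0.4634, 0.1501, 0.2011]
tool_rot: [0.098, 0.65, 0.748, -0.086]
contact_force: [0.0, 0.2, -0.2]
gripper_width: 0.696
grasp_force: 0.0
[0.46342052 0.15012893 0.20109676] [-1.00684523  0.26854286  0.48319409  2.01633286  0.14134242  0.99357973
 -0.47549975]
[[-0.135  0.99   0.035]
 [ 0.956  0.14  -0.257]
 [-0.26  -0.001 -0.966]]
{'intrinsics': array([[311.80855766,   0.        , 316.03833175],
       [  0.        , 311.80855766, 202.26374445],
       [  0.        ,   0.        ,   1.        ]]), 'mount': array([[ 7.79677646e-04,  9.45391002e-01,  3.25937486e-01,
         8.49731232e-02],
       [ 9.99999691e-01, -7.69776509e-04, -1.59348409e-04,
         3.09116140e-04],
       [ 1.00252468e-04,  3.25937510e-01, -9.45391310e-01,
        -1.44017247e-01],
       [ 0.00000000e+00,  0.00000000e+00,  0.00000000e+00,
         1.00000000e+00]])}
```

View pics/w1.png

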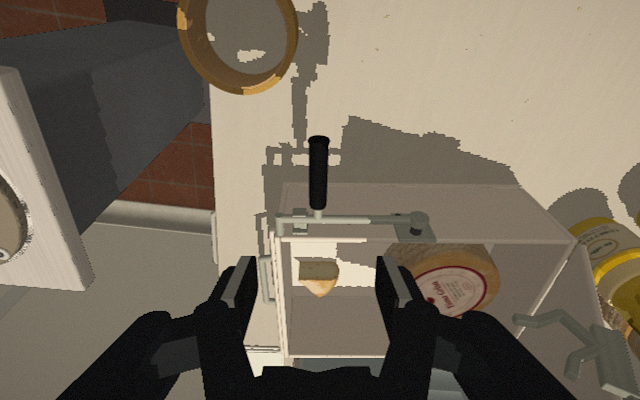

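The wrist view shows the grip from (319,137) to (318,208), the rod at row ~218 with its pivot at about (417,225), the pin end at about (283,222), and the ear's U at about (520–600, 315–360) on the right.

```bash
cat >> h.py <<'E'
def ww(u,v,r=1):
    z=np.load('wrist.npz');d=z['d'];s=np.load('wp.npz')
    c=camera_params('wrist');K=np.array(c['intrinsics']);w=d[v-r:v+r+1,u-r:u+r+1];Z=np.median(w[w>0]) if (w>0).any() else np.nan
    t=np.array(c['mount'])@[(u-K[0,2])/K[0,0]*Z,-(v-K[1,2])/K[1,1]*Z,-Z,1]
    return s['e']+s['M']@t[:3]
E
python3 - <<'E'
from h import *
for u,v in[(319,140),(318,155),(318,172),(318,190),(318,205),(318,214),(345,220),(380,220),(417,222),(283,222),(520,318),(545,320),(560,325),(575,345),(585,365),(600,345),(615,365)]: print(u,v,ww(u,v).round(4))
z=np.load('wrist.npz')
cv2.imwrite('pics/w1c.png',cv2.resize(z['p'][260:400,460:640],None,fx=4,fy=4,interpolation=cv2.INTER_CUBIC)[...,::-1])
E
```

```text
319 140 [0.462  0.1776 0.0989]
318 155 [0.4627 0.1675 0.1035]
318 172 [0.4648 0.1531 0.1035]
318 190 [0.4671 0.137  0.1038]
318 205 [0.4693 0.122  0.1032]
318 214 [0.471  0.1105 0.1001]
345 220 [0.4954 0.1073 0.0999]
380 220 [0.5259 0.1114 0.0996]
417 222 [0.5566 0.1169 0.1039]
283 222 [0.4417 0.0976 0.1003]
520 318 [0.6052 0.1107 0.1904]
545 320 [0.6206 0.1129 0.1918]
560 325 [0.6874 0.0631 0.1552]
575 345 [0.6683 0.0797 0.1852]
585 365 [0.6564 0.0868 0.2049]
600 345 [0.6438 0.1157 0.209 ]
615 365 [0.6433 0.1156 0.2213]
```

View pics/w1c.png

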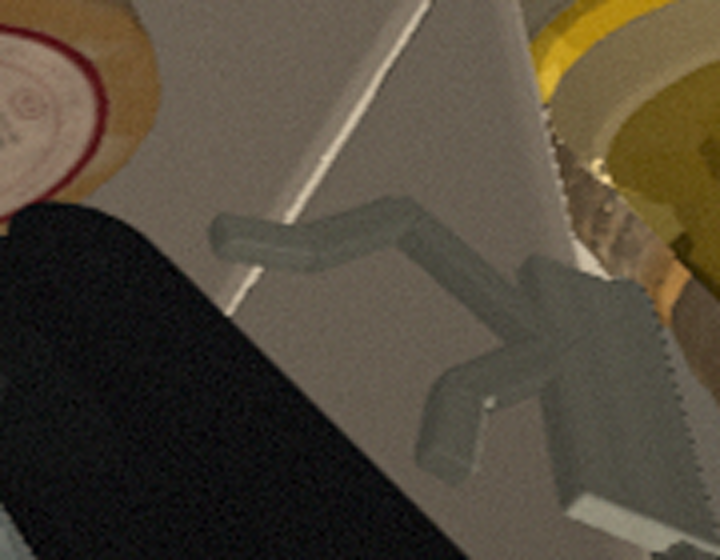

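The U is clear and its mouth faces the robot. Descend and grip.

```bash
python3 -m creep '[[0.4,2,-3,-50,0,0,0],[0.4,1,-2,-50,0,0,0],[0.4,0,0,-24,0,0,0],[0.4,0,0,0,0,0,0]]'; python3 -m creep '[[-1,0,0,0,0,0,0],[-1,0,0,0,0,0,0],[-1,0,0,0,0,0,0],[-1,0,0,0,0,0,0],[-1,0,0,0,0,0,0]]' 30;python3 -m creep '[[-1,0,0,0,0,0,0],[-1,0,0,0,0,0,0]]'
```

```text
t: 2.15
eef_pos: [0.4655, 0.1451, 0.0763]
tool_rot: [0.098, 0.649, 0.749, -0.088]
contact_force: [0.2, -0.1, -0.6]
gripper_width: 0.698
grasp_force: 0.0
t: 2.78
eef_pos: [0.4657, 0.145, 0.0783]
tool_rot: [0.098, 0.65, 0.748, -0.087]
contact_force: [-6.2, 1.7, 11.0]
gripper_width: 0.163
grasp_force: 29.1
t: 3.02
eef_pos: [0.4657, 0.145, 0.0783]
tool_rot: [0.098, 0.65, 0.748, -0.087]
contact_force: [-6.6, 0.4, 10.5]
gripper_width: 0.161
grasp_force: 29.1
```

```bash
python3 -m creep '[[-1,1.8,0.3,18,0,0,0],[-1,5.2,0.8,17.2,0,0,0],[-1,8.5,1.3,15.8,0,0,0]]' ; python3 -m creep '[[-1,0,0,0,0,0,0]]'
```

```text
t: 3.4
eef_pos: [0.478, 0.1465, 0.1282]
tool_rot: [0.096, 0.65, 0.748, -0.09]
contact_force: [-9.1, 1.1, 0.5]
gripper_width: 0.162
grasp_force: 29.3
t: 3.52
eef_pos: [0.4785, 0.1466, 0.1288]
tool_rot: [0.096, 0.651, 0.748, -0.089]
contact_force: [-11.9, 1.6, 5.7]
gripper_width: 0.159
grasp_force: 29.7
```

Slight radial preload; trim it while carrying on.

```bash
python3 -m creep '[[-1,9.4,1.5,14.7,0,0,0],[-1,13.9,2.1,11.2,0,0,0],[-1,15.8,2.3,8.1,0,0,0]]' ; python3 -m creep '[[-1,0,0,0,0,0,0]]'
```

```text
t: 3.9
eef_pos: [0.5157, 0.1516, 0.1639]
tool_rot: [0.095, 0.651, 0.748, -0.092]
contact_force: [-16.7, -0.1, 27.2]
gripper_width: 0.163
grasp_force: 32.3
t: 4.03
eef_pos: [0.521, 0.1523, 0.1655]
tool_rot: [0.098, 0.651, 0.748, -0.087]
contact_force: [-12.8, -0.3, 28.1]
gripper_width: 0.159
grasp_force: 32.7
```

```bash
python3 -m creep '[[-1,-1,0,3,0,0,0],[-1,0,0,0,0,0,0]]'
python3 - <<'E'
from h import *
o=get_obs();print(o['contact_force'],o['torque'])
p,d=shot('side');cv2.imwrite('pics/s2.png',cv2.resize(p[60:330,180:450],None,fx=2.2,fy=2.2,interpolation=cv2.INTER_CUBIC)[...,::-1])
E
```

```text
t: 4.28
eef_pos: [0.5203, 0.1521, 0.1657]
tool_rot: [0.099, 0.651, 0.748, -0.086]
contact_force: [0.1, -2.0, -0.2]
gripper_width: 0.166
grasp_force: 31.2
[ 0.11007458 -1.98862355 -0.16823933] [-0.21998593  0.09146724 -0.15106634]
```

View pics/s2.png

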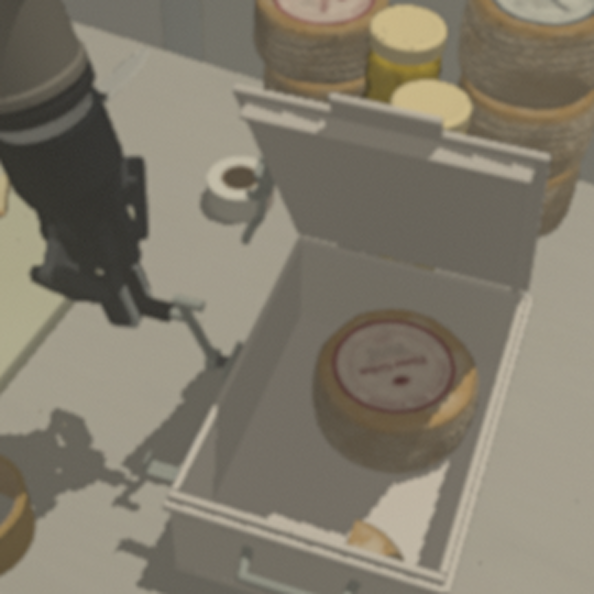

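The picture shows the rod held and swung up to about 1.2 rad, out of its clip, with the lid untouched. Force is now zero, so I continue past upright.

```bash
python3 -m creep '[[-1,8.5,1.2,3.3,0,0,0],[-1,8.6,1.3,2.2,0,0,0],[-1,8.8,1.3,1.2,0,0,0],[-1,0,0,0,0,0,0]]' ; python3 -m creep '[[-1,8.9,1.3,0.3,0,0,0],[-1,8.8,1.3,-0.6,0,0,0],[-1,0,0,0,0,0,0]]'
```

```text
t: 4.82
eef_pos: [0.5469, 0.156, 0.1725]
tool_rot: [0.099, 0.651, 0.748, -0.087]
contact_force: [-2.1, -4.1, 5.1]
gripper_width: 0.161
grasp_force: 31.5
t: 5.2
eef_pos: [0.5645, 0.1585, 0.1719]
tool_rot: [0.099, 0.65, 0.748, -0.087]
contact_force: [-1.7, -4.2, 4.7]
gripper_width: 0.159
grasp_force: 31.7
```

```bash
python3 -m creep '[[-1,8.8,1.3,-1.5,0,0,0],[-1,8.8,1.3,-2.3,0,0,0],[-1,8.6,1.3,-3.2,0,0,0],[-1,0,0,0,0,0,0]]'
python3 - <<'E'
from h import *
p,d=shot('side')
from scipy.spatial.transform import Rotation as R
o=get_obs();q=o['tool_rot'];np.savez('wp.npz',e=o['eef_pos'],M=R.from_quat([*q[1:],q[0]]).as_matrix())
w,_=shot('wrist')
a=cv2.resize(p[80:260,200:400],(550,495),interpolation=cv2.INTER_CUBIC)
cv2.imwrite('pics/s3.png',a[...,::-1]);cv2.imwrite('pics/w3.png',w[...,::-1])
E
```

```text
t: 5.7
eef_pos: [0.5904, 0.1622, 0.1645]
tool_rot: [0.099, 0.65, 0.748, -0.087]
contact_force: [0.0, -6.1, 1.3]
gripper_width: 0.155
grasp_force: 31.8
```

View pics/w3.png

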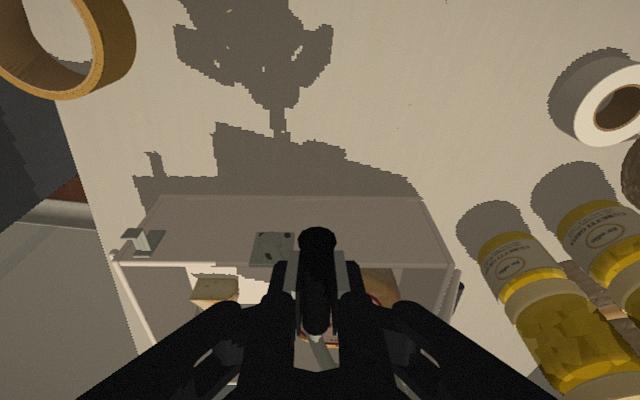

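The grip is held squarely between the fingers, at (318,285). Run in the last stretch slowly, watching force.

```bash
python3 -m creep '[[-1,4,0,-1.9,0,0,0],[-1,4,0.3,-2.1,0,0,0],[-1,0,0,0,0,0,0]]'; python3 -m creep '[[-1,2.3,0.3,-1.3,0,0,0],[-1,2.2,0.3,-1.4,0,0,0],[-1,0,0,0,0,0,0]]'
```

```text
t: 6.18
eef_pos: [0.5981, 0.1633, 0.1604]
tool_rot: [0.099, 0.65, 0.748, -0.087]
contact_force: [-1.2, -4.5, 0.8]
gripper_width: 0.16
grasp_force: 32.0
t: 6.55
eef_pos: [0.6029, 0.164, 0.1577]
tool_rot: [0.099, 0.65, 0.748, -0.086]
contact_force: [0.0, -4.3, -0.4]
gripper_width: 0.161
grasp_force: 31.7
```

```bash
python3 -m creep '[[-1,1.2,0.2,-0.8,0,0,0],[-1,0,0,0,0,0,0]]'; python3 -m creep '[[-1,1.2,0.2,-0.8,0,0,0],[-1,0,0,0,0,0,0]]'; 
python3 - <<'E'
from h import *
p,d=shot('side');w,_=shot('scene')
a=cv2.resize(p[80:260,200:400],(550,495),interpolation=cv2.INTER_CUBIC)
b=cv2.resize(w[80:300,230:400],(240,310),interpolation=cv2.INTER_CUBIC)
b=np.pad(b,((0,185),(0,0),(0,0)))
cv2.imwrite('pics/s4.png',np.hstack([a,b])[...,::-1])
E
```

```text
t: 6.8
eef_pos: [0.6038, 0.1642, 0.1571]
tool_rot: [0.099, 0.65, 0.748, -0.087]
contact_force: [-1.5, -4.4, 0.5]
gripper_width: 0.161
grasp_force: 31.8
t: 7.05
eef_pos: [0.6051, 0.1644, 0.1563]
tool_rot: [0.099, 0.65, 0.748, -0.086]
contact_force: [-2.3, -4.2, -1.2]
gripper_width: 0.159
grasp_force: 31.7
```

View pics/s4.png

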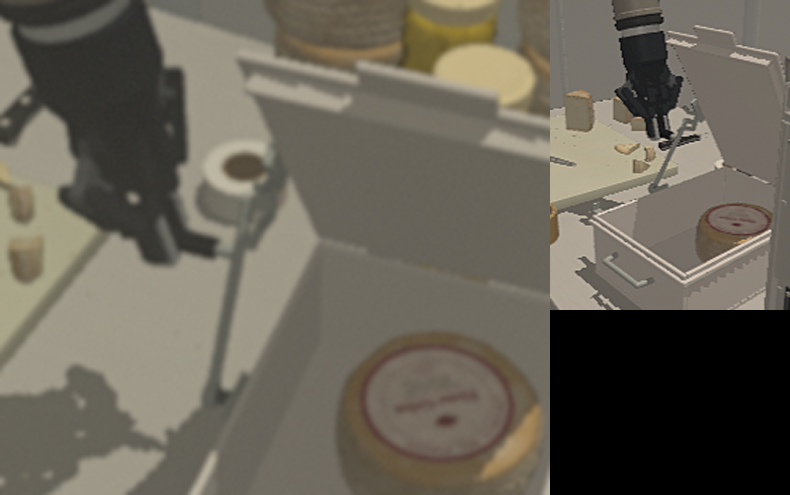

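The rod's tip is now inside the ear's U (left part, about (255,195)), and the lid is unmoved. Nudge on until a light contact force shows.

```bash
python3 -m creep '[[-1,1.2,0.2,-0.8,0,0,0],[-1,0,0,0,0,0,0]]'; python3 -m creep '[[-1,1.2,0.2,-0.9,0,0,0],[-1,0,0,0,0,0,0]]'
```

```text
t: 7.4
eef_pos: [0.6062, 0.1645, 0.1556]
tool_rot: [0.099, 0.65, 0.748, -0.087]
contact_force: [-2.9, -4.6, 1.6]
gripper_width: 0.161
grasp_force: 31.8
t: 7.65
eef_pos: [0.6065, 0.1646, 0.1553]
tool_rot: [0.098, 0.65, 0.748, -0.087]
contact_force: [-8.7, -5.0, 7.7]
gripper_width: 0.159
grasp_force: 32.5
```

Firm bottom contact (≈8 N at the pin, at s≈2.2 rad). Relax, then open and withdraw.

```bash
python3 -m creep '[[-1,-0.6,0.8,0.4,0,0,0],[0,0,0,0,0,0,0],[0,0,0,0,0,0,0],[0,0,0,0,0,0,0],[0,0,0,0,0,0,0]]'; python3 -m creep '[[0,-0.5,5,15,0,0,0],[0,-1,8,30,0,0,0],[0,-1,15,40,0,0,0],[0,0,40,30,0,0,0],[0,0,50,20,0,0,0]]';python3 -m creep '[[0,-20,50,20,0,0,0],[0,-20,50,0,0,0,0],[0,0,0,0,0,0,0],[0,0,0,0,0,0,0]]'
python3 - <<'E'
from h import *
p,d=shot('side');w,_=shot('scene')
a=cv2.resize(p[80:260,200:400],(550,495),interpolation=cv2.INTER_CUBIC)
b=cv2.resize(w[90:220,290:400],(240,284),interpolation=cv2.INTER_CUBIC)
b=np.pad(b,((0,211),(0,0),(0,0)))
cv2.imwrite('pics/s5.png',np.hstack([a,b])[...,::-1])
for u,v in[(293,105),(425,130)]: print(u,v,world('side',u,v,d,1).round(4))
E
```

```text
t: 8.28
eef_pos: [0.6071, 0.1661, 0.1551]
tool_rot: [0.099, 0.65, 0.748, -0.086]
contact_force: [0.1, -0.0, 0.4]
gripper_width: 0.501
grasp_force: 0.0
t: 8.9
eef_pos: [0.6053, 0.2839, 0.2938]
tool_rot: [0.099, 0.651, 0.747, -0.085]
contact_force: [0.4, 0.5, -0.1]
gripper_width: 0.502
grasp_force: 0.0
t: 9.4
eef_pos: [0.5645, 0.3835, 0.3108]
tool_rot: [0.099, 0.65, 0.748, -0.086]
contact_force: [1.0, -0.2, -0.2]
gripper_width: 0.498
grasp_force: 0.0
293 105 [0.5781 0.0849 0.3413]
425 130 [ 0.6022 -0.0953  0.3485]
```

View pics/s5.png

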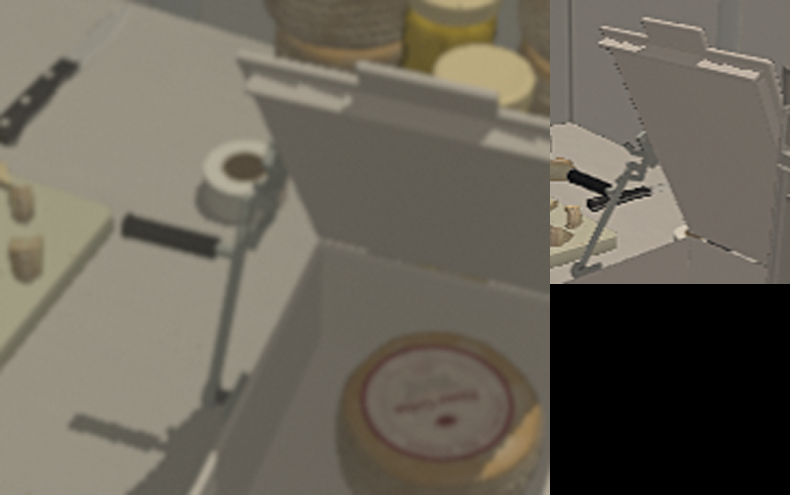

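The rod rests in the ear and the lid has not moved (same points to 0.2 mm). One close wrist look checks the pin's depth.

```bash
python3 - <<'E'
from h import *
from scipy.spatial.transform import Rotation as R
z=np.load('side.npz')['d']
for u,v in[(250,162),(262,165),(274,168)]: print(world('side',u,v,z,1).round(4))
o=get_obs();q=o['tool_rot'];M=R.from_quat([*q[1:],q[0]]).as_matrix();np.savez('wp.npz',e=o['eef_pos'],M=M)
w,_=shot('wrist');c=camera_params('wrist');K=np.array(c['intrinsics']);m=np.array(c['mount'])
t=M.T@(np.array([.627,.115,.197])-o['eef_pos']);x=np.linalg.inv(m)@[*t,1]
u,v=K[0,0]*x[0]/-x[2]+K[0,2],K[1,1]*-x[1]/-x[2]+K[1,2];print(u,v)
s=np.load('scene.npz')['p'];b=cv2.resize(s[140:200,310:370],(395,395),interpolation=cv2.INTER_CUBIC)
u=int(np.clip(u,50,590));v=int(np.clip(v,50,350))
a=cv2.resize(w[v-50:v+50,u-50:u+50],(395,395),interpolation=cv2.INTER_CUBIC)
cv2.imwrite('pics/f.png',np.hstack([a,b])[...,::-1])
E
```

```text
[0.6001 0.1825 0.1746]
[0.6033 0.1609 0.1743]
[0.6069 0.1398 0.1736]
334.25866747857833 350.383345369216
```

View pics/f.png

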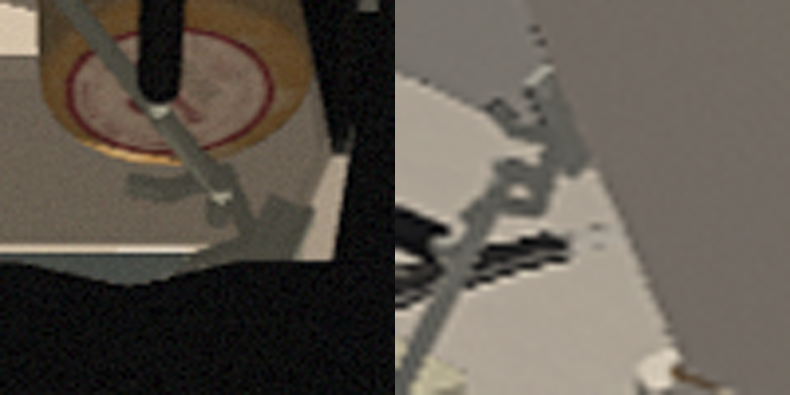

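The pin end sits inside the U. The measured swing after release is about 2.18 rad, which matches home, and gravity holds it there.

```bash
python3 -c "
from station import *
print(hand_in())"
```

```text
the job is handed in; nothing more can be done
None
```

The prop rod is swung over with its pin home in the lid's slot (about 2.18 rad measured after release), the lid has not moved, the gripper is clear, and the job was handed in at about 10 s; no verdict came back.

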